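Close the setting jig and hold the gauge spacer flush against its spring

TASK

Set up the bench jig for clamping: first push its blue carriage toward the two steel blocks until the spring detent clicks it fully home, then take the orange-handled spacer out of its wooden rest and slide its blade down into the one slot between jaw and blocks that is wide enough for it; do not force it into the narrow slot. Press it down against the sprung red pad until the spacer's head sits flush on the jaw and block, centred on that block, and finish while still holding it pressed down like that: do not let go. Leave the piston, the bearing and the little tin where they are.

Things in the scene. Friction and masses are not known exactly. Their poses are not given: they have to be found in the camera images.
- carriage (a joint): slide of the blue carriage with its steel jaw on the grey jig base (190 x 140 x 10 mm): 0 is fully back, 0.040 m is fully home against its stop; grows as it moves along its own +x toward the steel blocks. Moves with about 1 N friction; a sprung ball in the dark housing at the side resists with up to about 5 N from 0.031 to 0.036, then snaps the carriage home and keeps it there
- push_plate (a point): centre of the rear (pushing) face of the carriage, black rubber on blue, 32 mm above the table; the upright plate is 70 mm wide (its y) and reaches from 12 to 45 mm above the table; its +x is the closing direction, to push along; moves with the carriage. The free space behind it lies above the jig base (top 10 mm above the table), which ends 19 mm behind the plate when the carriage is fully back
- wide_slot (a point): on the block of the wide slot: centre of the slot at the level of the jaw's and blocks' top faces (45 mm above the table), with the carriage home. x is the closing direction (across the slot), y along the slot, z up. With the carriage home the slot is 16 mm wide, with 4 mm 45-degree lead-ins on both top edges; the block is 54 mm long (y). 16 mm below the top lies a red sprung pad 13 x 36 mm
- narrow_slot (a point): the same point of the other block, whose slot is only 8 mm wide with the carriage home, too narrow for the 12 mm blade; the two blocks stand side by side, 60 mm apart along y, in either order
- wide_pad (a joint): how far the red pad of the wide slot is pressed down: 0 free, at most 0.010 m; a spring of about 2.7 N at 0 and 6.3 N at 0.008. With the spacer's head flush it reads 0.008; if the spacer is let go the pad lifts it again
- spacer_grip (a point): centre of the spacer's orange handle, which is 16 mm thick (x), 34 mm wide (y) and 46 mm tall (z). Below it a dark steel head 34 x 46 x 8 mm (its underside 31 mm below this point) and a steel blade 12 mm thick (x), 40 mm long (y), 24 mm tall (its foot 55 mm below this point). 0.15 kg. Half a turn about z looks the same. At the start it hangs upright by its head in the wooden rest
- spacer: the same spacer; origin at the centre of the blade's foot, axes as spacer_grip
- rest: fixed wooden rest 62 x 66 x 30 mm with a slot 18 x 46 mm in which the blade hangs; origin under its centre
- narrow_block: the steel block of the narrow slot, 54 mm long, fixed; its origin is a point on the table 24 mm behind narrow_slot (along -x)
- piston: bystander: aluminium piston 66 mm across, 57 mm tall, standing; origin under its centre
- bearing: bystander: ball bearing 62 mm across, 16 mm thick, lying flat; origin under its centre
- paste_tin: bystander: small round white and blue tin 48 mm across, 30 mm tall; origin under its centre
Things that resemble listed ones, but are neither listed nor needed, are in the scene too. Leave any yellow look-alike of the spacer alone.

How it is judged:
By the outcome, as a careful person would: the job done as asked, in the order asked, and still so for the second after the job is handed in, while the arm keeps its last pose, push and grip.
It also fails if it takes over 58 s, if anything falls off the work surface, if the arm or the gripper's body presses on something with over 40 N, if the wrist force passes 120 N, or if a joint passes its speed limit or range.

ROBOT

A 6-joint arm with a two-finger parallel gripper is mounted at the origin on a cart in front of the work surface, level with it; the furniture and walls round the work are solid. World frame = base frame: x ahead of the robot, y to its left, z up, the work surface at z = 0. Lengths are in m, angles in degrees, forces in N, time in s.
With the tool pointing down it reaches from about 0.35 to 0.875 m from the base axis. Payload 4.2 kg.
Tool frame: the origin (TCP) lies midway between the tips of the shut fingers; the grasp point (between the pads) lies 19 mm behind it; z points along the fingers, y is the line along which they close (so a half turn about z gives the same grasp; the last joint's range is limited). The gripper opens to 87 mm and grips with 3 to 60 N. Pads are 19 mm wide; open, the fingers measure 117 mm over their backs; the gripper's body (75 mm by 190 mm) begins 51 mm behind the grasp point.
Start: joints at [-49.813, 22.042, 0.453, 0, -68.411, -14.817], TCP at [0.268, -0.565, 0.223] pointing down, gripper open.
Joint ranges: [-179.83, 179.83], [-69.29, 118.12], [-61.27, 80.66], [-181.25, 117.63], [-171.15, -9.14], [-177.46, 177.46]. Speed limits (degrees/s): [159.86, 159.86, 180, 180, 180, 180].

INTERFACE

Orientations are given as [roll, pitch, yaw] about the fixed x, y, z axes, in that order (R = Rz(yaw) Ry(pitch) Rx(roll)).
In Python, from workcell import env gives the robot as it stands. The module is installed in compiled form; this text tells all that it offers. Calls block until the motion is done:
- env.goto(position, orientation): joint-space move of the TCP to a pose.
- env.move_straight(position, rotation=None, rate=0.15, force_limit=None): straight line of the TCP; rotation=None keeps the orientation; rate is the mean speed in m/s. With force_limit (N) it stops when the force on the tool has changed by that much, and returns True; else False.
- env.set_joints(angles): joint-space move.
- env.gripper_to(opening, grasp_force=None): opening from 0.0 (shut) to 1.0 (fully open); grasp_force is the grip in N (None keeps the last); returns when the fingers have stopped.
- env.dwell(seconds).
- env.inverse_kinematics(position, orientation): joint angles nearest the present ones, or None.
- env.read_state(): the state.
- env.grab_frame(name): name is "scene" or "top" or "wrist"; returns a dict with "image" (400x640x3 uint8, blue, green, red), "fx", "fy", "cx", "cy" (pixels), "D" ([k1, k2, p1, p2, k3] as OpenCV has them; the pictures are not rectified), "position" and "orientation" of the camera in the world. Camera axes: x right, y up, looking along -z (the intrinsics and any distortion apply to the point x, -y, -z); pixel columns grow to the right and rows downward; lengths in m; the calibration is good to about 2 mm. A picture is of the moment at which its call begins. There is no depth.
A pose or a line that the arm cannot do raises env.Unreachable and nothing moves.
- env.close_job(): hands the job in; it is judged then, once.
Trained networks look in a picture, given as the dict that the camera call returned (one of the last four; its "shot" number tells which), for a name from the list of things; names that differ only in an ending like _2 or _b are one class to them, and where a whole thing is asked for, a point or a joint stands for the part that bears it (a point fixed in the world has none). Each returns a list of dicts, best first, with "score" (0 to 1); they miss things now and then, are a little off and sometimes report something else, mostly with a low value. They report only what shows in the picture. A call takes as long as a camera call. They do not tell look-alikes from the thing itself.
- env.search_frame(picture, thing): "xyz" ([x, y, z] in m, in world coordinates, good to about 4 mm: the middle of the surface that is visible of it).
- env.trace(picture, thing): "mask" (400x640 bool, what is visible of it).
The state is a dict: "clock": time; "joint_positions": joint angles; "qvel": joint speeds; "joint_torque": joint torques, N m; "position": TCP position; "tool_rot": TCP orientation; "force": force on the tool from outside, world axes, zero at the start; "wrist_torque": the same for the moment, N m; "opening": opening from 0.0 (shut) to 1.0 (fully open); "finger_force": force on a finger pad.
Only numpy, scipy, OpenCV 4.12 (cv2) and the standard library are available. Lean on these libraries where they do the work, as an engineer would, in place of code of your own. Each camera call takes 0.05 s, during which the arm holds its last target. There are 200 camera calls.

## Working session

There is one attempt and no reset: what is moved stays moved. The work goes in short steps, each a Python script; the robot and the scene stay as the last script left them, time stands still between calls to the robot, and variables do not carry over. Pictures are saved under pics/ and viewed, at most 10 in all, crops included, and the job is handed in when it is done.

```bash
mkdir -p pics
cat > h.py <<'E'
import numpy as np, cv2
from scipy.spatial.transform import Rotation as R
from workcell import env
def ray(f,px):
    K=np.array([[f['fx'],0,f['cx']],[0,f['fy'],f['cy']],[0,0,1]],float)
    u=cv2.undistortPoints(np.array(px,float).reshape(-1,1,2),K,np.array(f['D'],float)).reshape(-1,2)
    d=np.c_[u[:,0],-u[:,1],-np.ones(len(u))]
    return np.array(f['position']),d@rot(f).T
def rot(f):
    o=np.array(f['orientation'],float)
    return o if o.shape==(3,3) else (R.from_quat(o).as_matrix() if o.size==4 else R.from_euler('xyz',o,degrees=True).as_matrix())
def onz(f,px,z):
    p,d=ray(f,px); return p+d*((z-p[2])/d[:,2])[:,None]
def proj(f,P):
    K=np.array([[f['fx'],0,f['cx']],[0,f['fy'],f['cy']],[0,0,1]],float)
    c=(np.atleast_2d(P)-f['position'])@rot(f); c=c*[1,-1,-1]
    return cv2.projectPoints(c.reshape(-1,1,3),np.zeros(3),np.zeros(3),K,np.array(f['D'],float))[0].reshape(-1,2)
E
python3 - <<'E'
from h import *
fs=[]
for n in("scene","top"):
    f=env.grab_frame(n); cv2.imwrite(f'pics/{n}0.png',f['image'])
    print(n,f['position'],f['orientation'],f['fx'])
    for t in("push_plate","spacer","spacer_grip","rest","narrow_block","carriage","wide_pad","piston","bearing","paste_tin"):
        print(t,[(np.round(r['xyz'],3).tolist(),round(r['score'],2)) for r in env.search_frame(f,t)][:3])
s=env.read_state();print(s['clock'],s['force'],s['opening'])
E
```

```text
scene [-0.07764178  0.64879623  0.84575162] [  41.09765651   -0.57057597 -126.21545668] 386.3912776472268
push_plate [([0.495, 0.281, 0.036], 0.57)]
spacer [([0.542, -0.02, 0.051], 0.81), ([0.429, 0.162, 0.044], 0.66)]
spacer_grip [([0.431, 0.159, 0.044], 0.82), ([0.544, -0.015, 0.051], 0.76), ([0.536, 0.344, 0.03], 0.55)]
rest [([0.535, -0.004, 0.023], 0.82)]
narrow_block [([0.475, 0.376, 0.041], 0.7)]
carriage [([0.502, 0.285, 0.038], 0.58)]
wide_pad []
piston [([0.538, 0.379, 0.045], 0.66), ([0.44, 0.512, 0.053], 0.61)]
bearing [([0.35, 0.26, 0.016], 0.57)]
paste_tin [([0.531, 0.501, 0.027], 0.74)]
top [0.34957171 0.24906631 0.90660472] [  7.65681639   0.7816708  -90.87417109] 367.77061554212315
push_plate [([0.502, 0.282, 0.038], 0.65), ([0.482, 0.369, 0.045], 0.39)]
spacer [([0.542, -0.022, 0.054], 0.7), ([0.435, 0.157, 0.033], 0.6), ([0.476, 0.375, 0.045], 0.48)]
spacer_grip [([0.435, 0.156, 0.031], 0.67), ([0.542, -0.021, 0.05], 0.65)]
rest [([0.54, -0.018, 0.029], 0.63)]
narrow_block [([0.477, 0.371, 0.043], 0.72), ([0.536, 0.367, 0.048], 0.24)]
carriage [([0.501, 0.275, 0.036], 0.59), ([0.452, 0.502, 0.062], 0.27)]
wide_pad [([0.542, -0.022, 0.055], 0.74)]
piston [([0.454, 0.501, 0.06], 0.67)]
bearing [([0.54, -0.014, 0.031], 0.7), ([0.352, 0.251, 0.015], 0.68)]
paste_tin [([0.529, 0.493, 0.028], 0.74)]
1.1 [ 0.21671018  0.20729769 -0.12416797] 0.99873232528888
```

View pics/top0.png

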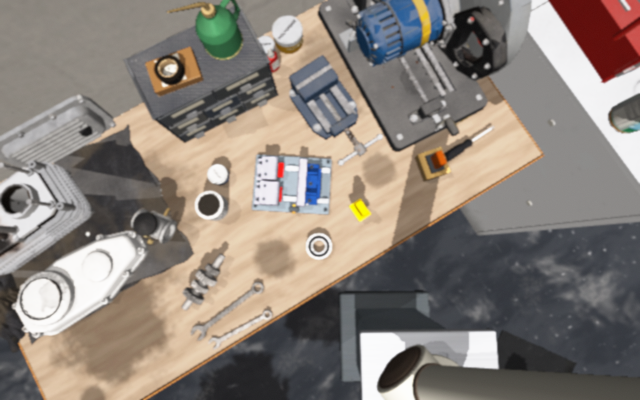

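View pics/scene0.png

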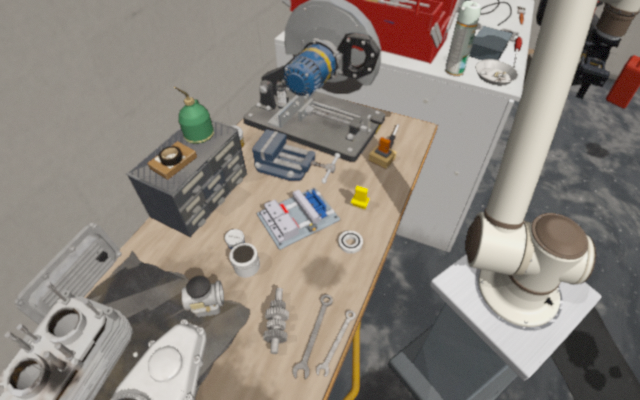

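Top view: the jig is at (292,184), with its blocks to the left (toward world +y) and the carriage at right. The red pad showing at (279,170) marks the wide slot on the far (+x) side. The orange spacer in its rest is at (437,162) and the yellow look-alike at (360,210). Next I take a wrist view over the rest and then the jig.

Run:
```python
from h import *
try:
    env.goto([0.50,-0.02,0.30],[180,0,0])
except env.Unreachable as e: print('unr',e)
f=env.grab_frame("wrist"); cv2.imwrite('pics/w1.png',f['image']); np.save('w1.npy',f,allow_pickle=True)
print(f['position'],f['orientation'],f['fx'])
for t in("spacer_grip","rest"): print(t,[(np.round(r['xyz'],3).tolist(),round(r['score'],2)) for r in env.search_frame(f,t)][:3])
env.gripper_to(0.0,grasp_force=30)
env.goto([0.48,0.27,0.28],[180,0,0])
f=env.grab_frame("wrist"); cv2.imwrite('pics/w2.png',f['image']); np.save('w2.npy',f,allow_pickle=True)
print(f['position'],f['orientation'],f['fx'])
for t in("push_plate","narrow_block","wide_pad"): print(t,[(np.round(r['xyz'],3).tolist(),round(r['score'],2)) for r in env.search_frame(f,t)][:3])
s=env.read_state();print(s['clock'],s['position'],s['tool_rot'],s['joint_positions'])
```

```text
[ 0.57302129 -0.02132785  0.46090721] [-1.56211616e+01 -4.77527313e-02 -9.00484333e+01] 277.0726642035985
spacer_grip [([0.442, 0.148, 0.047], 0.87), ([0.551, -0.031, 0.037], 0.84), ([0.54, 0.335, 0.026], 0.66)]
rest [([0.556, -0.027, 0.033], 0.58)]
[0.55315515 0.26845671 0.44125404] [-1.55962672e+01 -4.96677444e-02 -9.00235879e+01] 277.0726642035985
push_plate [([0.508, 0.278, 0.041], 0.79), ([0.38, 0.245, 0.007], 0.52), ([0.543, 0.368, 0.047], 0.38)]
narrow_block [([0.484, 0.37, 0.045], 0.57)]
wide_pad [([0.54, 0.342, 0.024], 0.76)]
6.2417 [0.4804423  0.26887215 0.28032112] [-1.79983444e+02 -2.32988394e-02 -1.08623320e-01] [ 4.61089077e+01  1.26635383e+01 -4.57352369e+00  5.61875477e-03
 -7.27348641e+01  4.37808061e+01]
```

Run:
```python
import cv2
a=cv2.imread('pics/w1.png');b=cv2.imread('pics/w2.png')
cv2.imwrite('pics/w2c.png',cv2.resize(b[100:300,180:440],None,fx=3,fy=3,interpolation=2))
cv2.imwrite('pics/w1c.png',cv2.resize(a[100:280,230:430],None,fx=3,fy=3,interpolation=2))
```

```text
(no output)
```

View pics/w2c.png

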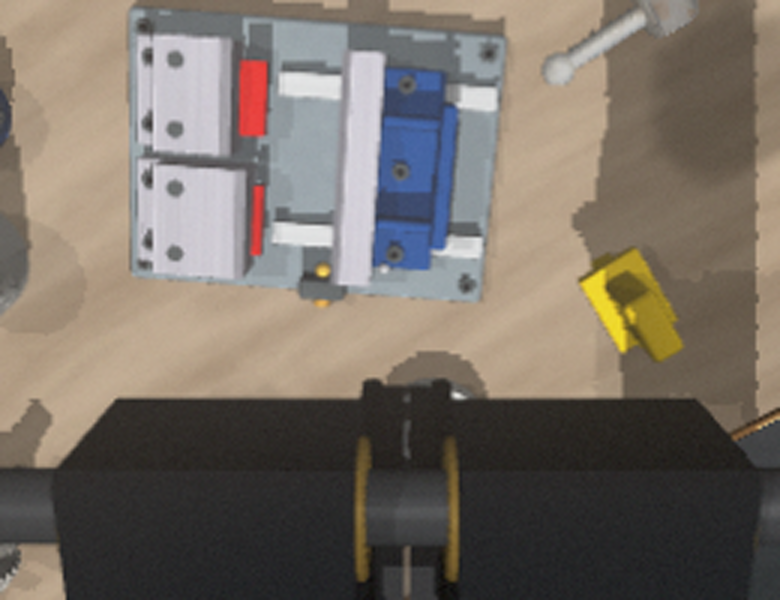

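View pics/w1c.png

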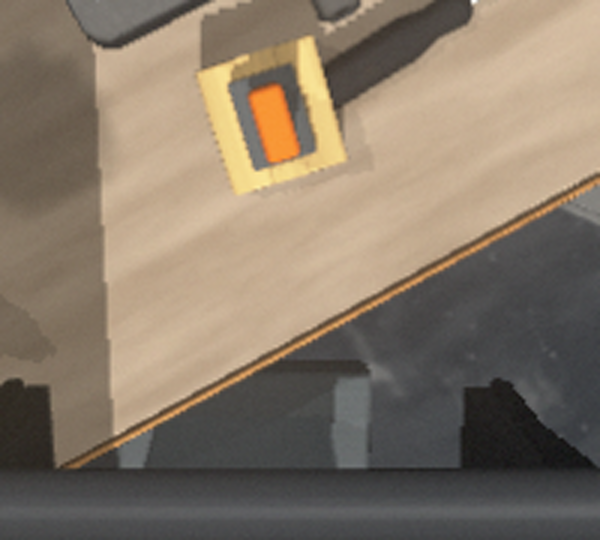

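The crop shows the upper block as the wide-slot one: its front edge at (232,95) sits further back than the lower block's at (247,220). Red pads are in front of both, and the jaw is open at (360,165). In the second crop the orange handle is at (274,124), with the head around it. I'll turn these into poses.

Run:
```python
from h import *
f1=np.load('w1.npy',allow_pickle=True).item();f2=np.load('w2.npy',allow_pickle=True).item()
def P2(c,z): return onz(f2,np.array(c)/3+[180-1/3,100-1/3],z)[:,:2]
def P1(c,z): return onz(f1,np.array(c)/3+[230-1/3,100-1/3],z)[:,:2]
def q(n,p):
    print(n,np.round(p,4).tolist(),'c',np.round(p.mean(0),4)); 
    for i in range(4):
        d=p[(i+1)%4]-p[i]; print('  ',round(np.linalg.norm(d)*1e3,1),round(np.degrees(np.arctan2(d[1],d[0])),1))
q('base',P2([(133,8),(506,33),(481,300),(131,275)],.01))
q('wideblk',P2([(155,35),(232,37),(230,157),(152,152)],.045))
q('narblk',P2([(157,163),(247,168),(244,278),(153,273)],.045))
q('jaw',P2([(350,51),(385,53),(372,284),(335,281)],.045))
q('rest',P1([(197,72),(315,36),(346,160),(238,194)],.03))
q('head',P1([(229,80),(297,62),(317,150),(253,170)],.038))
q('handletop',P1([(248,90),(282,82),(300,157),(268,164)],.084))
# colour masks
for f,n in((f1,'orange'),):
    h=cv2.cvtColor(f['image'],cv2.COLOR_BGR2HSV); m=cv2.inRange(h,(5,150,120),(16,255,255)); m[:100]=0;m[280:]=0;m[:,:230]=0;m[:,400:]=0
    k,l,s,c=cv2.connectedComponentsWithStats(m); i=1+s[1:,4].argmax(); print(c[i],s[i])
    r=cv2.minAreaRect(np.argwhere(l==i)[:,::-1].astype(np.float32)); q('or',onz(f,cv2.boxPoints(r),.084)[:,:2])
```

```text
base [[0.5826, 0.4031], [0.5703, 0.2186], [0.4327, 0.2279], [0.4467, 0.4157]] c [0.5081 0.3164]
   184.9 -93.8
   137.9 176.1
   188.3 85.7
   136.4 -5.3
wideblk [[0.5684, 0.383], [0.5673, 0.3478], [0.5128, 0.3516], [0.5153, 0.3885]] c [0.5409 0.3677]
   35.3 -91.8
   54.6 175.9
   37.0 86.2
   53.3 -5.9
narblk [[0.5101, 0.3866], [0.5076, 0.3438], [0.4538, 0.348], [0.4564, 0.3928]] c [0.482  0.3678]
   42.8 -93.3
   54.0 175.5
   44.8 86.7
   54.1 -6.6
jaw [[0.5609, 0.2939], [0.56, 0.2779], [0.4507, 0.2851], [0.4522, 0.3033]] c [0.506 0.29 ]
   16.1 -93.2
   109.6 176.2
   18.3 85.2
   109.1 -4.9
rest [[0.5712, 0.0081], [0.5884, -0.0508], [0.5273, -0.0678], [0.5097, -0.0121]] c [ 0.5492 -0.0306]
   61.3 -73.7
   63.5 -164.5
   58.4 107.5
   64.7 18.2
head [[0.5674, -0.0082], [0.5759, -0.0416], [0.5331, -0.0522], [0.5231, -0.0199]] c [ 0.5499 -0.0305]
   34.5 -75.6
   44.1 -166.1
   33.8 107.3
   45.8 14.9
handletop [[0.5637, -0.0179], [0.5671, -0.0329], [0.5343, -0.0412], [0.5312, -0.0268]] c [ 0.5491 -0.0297]
   15.3 -77.1
   33.8 -165.7
   14.7 102.3
   33.7 15.3
[320.99310345 140.51034483] [313 128  17  26 290]
or [[0.5631, -0.0173], [0.5674, -0.0321], [0.5357, -0.0421], [0.5312, -0.027]] c [ 0.5493 -0.0296]
   15.4 -73.8
   33.2 -162.5
   15.7 106.6
   33.3 16.9
```

Run:
```python
from h import *
f2=np.load('w2.npy',allow_pickle=True).item(); ft=env.grab_frame("top")
def tri(a,b):
    p,d=ray(f2,[a]);q,e=ray(ft,[b]);d=d[0]/np.linalg.norm(d);e=e[0]/np.linalg.norm(e)
    s=np.linalg.lstsq(np.c_[d,-e],q-p,rcond=None)[0]; return (p+d*s[0]+q+e*s[1])/2
print('ball',tri((366,123),(341,163)))
u=np.array([np.cos(np.radians(85.7)),np.sin(np.radians(85.7))]); c=np.array([.5081,.3164])
def pt(s,z,l=0): return [*(c+u*s+l*np.array([u[1],-u[0]])),z]
o=[180,0,-4.3]
print(env.inverse_kinematics(pt(-.107,.12),o))
env.goto(pt(-.108,.12),o)
env.move_straight(pt(-.108,.026),rate=.12)
print(env.read_state()['position'],env.read_state()['force'])
hit=env.move_straight(pt(-.036-.015+.012,.026),rate=.04,force_limit=14)
s=env.read_state();print(hit,s['clock'],s['force'],s['position'],'s=',(np.array(s['position'])[:2]-c)@u)
```

```text
ball [0.55226777 0.19692883 0.03716372]
[ 3.98890600e+01  1.97323475e+01 -1.93410629e+01  2.54444375e-14
 -5.09265896e+01  4.58109400e+01]
[0.5006698  0.20933965 0.02688237] [-0.23736318 -0.16238464 -0.28525932]
True 9.55 [-0.0876879  -0.10862475 -0.44870502] [0.50449385 0.27326542 0.02556792] s= -0.04328355082774888
```

Run:
```python
from h import *
u=np.array([np.cos(np.radians(85.7)),np.sin(np.radians(85.7))]); c=np.array([.5081,.3164])
def pt(s,z,l=0): return [*(c+u*s+l*np.array([u[1],-u[0]])),z]
def sh():
    s=env.read_state();print(s['clock'],np.round(s['force'],2),s['position'],'s=',(np.array(s['position'])[:2]-c)@u)
hit=env.move_straight(pt(-.033,.026),rate=.03,force_limit=14);print(hit);sh()
env.move_straight(pt(-.09,.026),rate=.15)
env.goto([0.48,0.27,0.28],[180,0,-4.3]);sh()
f=env.grab_frame("wrist"); np.save('w3.npy',f,allow_pickle=True)
cv2.imwrite('pics/w3c.png',cv2.resize(f['image'][100:230,200:360],None,fx=5,fy=5,interpolation=2))
```

```text
True
9.8083 [-0.78 -0.23 -0.6 ] [0.50368036 0.27323631 0.02490332] s= -0.04337356602115559
11.275 [-0.03  0.37 -1.25] [0.4792791  0.26986227 0.27814788] s= -0.04856768477621604
```

View pics/w3c.png

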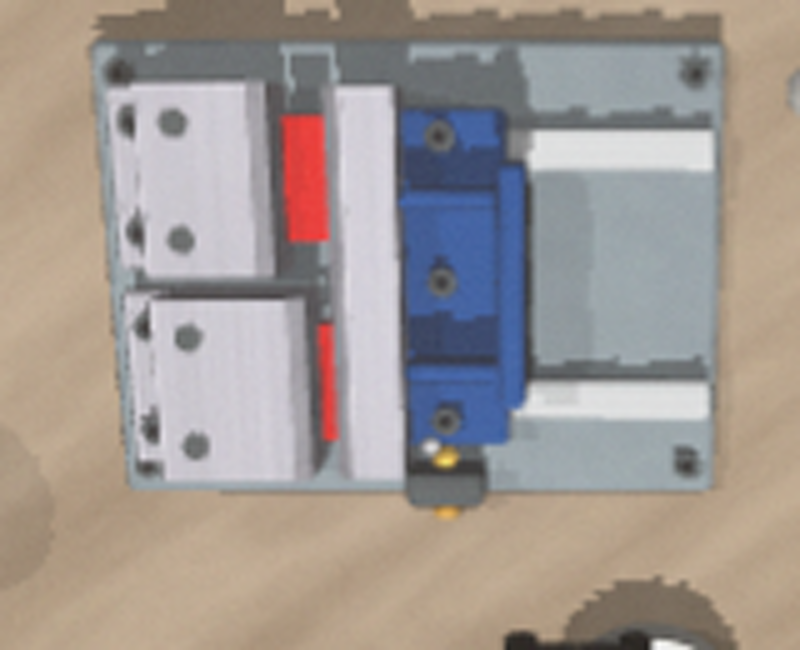

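The wrist crop shows the jaw closed up. The wide slot is at the top, between chamfer edges at about (275,180) and (333,180), with the red pad visible in it; the narrow slot is below, at (315–342,380). I'll check the widths.

Run:
```python
from h import *
f=np.load('w3.npy',allow_pickle=True).item()
def P(c,z): return onz(f,np.array(c)/5+[200-.4,100-.4],z)[:,:2]
def ang(a,b): d=b-a; return np.degrees(np.arctan2(d[1],d[0]))
L={'blkTop':([(265,82),(262,277)],.045),'blkChB':([(275,82),(273,277)],.041),'jawChB':([(329,88),(347,477)],.041),'jawTop':([(336,88),(353,478)],.045),'narTop':([(303,298),(296,480)],.045),'narChB':([(316,298),(309,480)],.041),
'baseR':([(722,45),(711,488)],.01),'baseT':([(95,43),(722,45)],.01),'baseB':([(130,488),(711,488)],.01),'baseL':([(95,43),(130,488)],.01),'jawBack':([(394,88),(406,478)],.045),'blkEndHi':([(135,84),(247,82)],.045),'blkEndLo':([(140,277),(262,277)],.045),'narLo':([(165,480),(296,480)],.045),'narHi':([(155,300),(303,298)],.045)}
u=np.array([np.cos(np.radians(85.7)),np.sin(np.radians(85.7))]);v=np.array([u[1],-u[0]]);c=np.array([.5081,.3164])
for k,(a,z) in L.items():
    p=P(a,z); print(k,np.round(p,4).tolist(),'ang',round(ang(*p),1),'mid u,v',np.round([(p.mean(0)-c)@u*1e3,(p.mean(0)-c)@v*1e3],1))
```

```text
blkTop [[0.5665, 0.3475], [0.5138, 0.3554]] ang 171.5 mid u,v [37.4 29.3]
blkChB [[0.5664, 0.3456], [0.5131, 0.3532]] ang 171.9 mid u,v [35.3 29.1]
jawChB [[0.5636, 0.3309], [0.4527, 0.3391]] ang 175.8 mid u,v [18.6 -1.3]
jawTop [[0.5634, 0.3283], [0.4533, 0.3366]] ang 175.7 mid u,v [16. -1.]
narTop [[0.507, 0.3446], [0.454, 0.3534]] ang 170.5 mid u,v [ 30.4 -30. ]
narChB [[0.5062, 0.3416], [0.4527, 0.3505]] ang 170.6 mid u,v [ 27.4 -30.8]
baseR [[0.5679, 0.2188], [0.4325, 0.2288]] ang 175.8 mid u,v [-92.9  -0.9]
baseT [[0.5828, 0.4039], [0.5679, 0.2188]] ang -94.6 mid u,v [ 0.  67.5]
baseB [[0.4466, 0.4152], [0.4325, 0.2288]] ang -94.3 mid u,v [  0.4 -68.8]
baseL [[0.5828, 0.4039], [0.4466, 0.4152]] ang 175.3 mid u,v [93.4 -0.4]
jawBack [[0.5621, 0.3125], [0.4521, 0.321]] ang 175.6 mid u,v [ 0.3 -1. ]
blkEndHi [[0.5688, 0.3832], [0.5668, 0.3525]] ang -93.6 mid u,v [55.8 55.7]
blkEndLo [[0.5165, 0.39], [0.5138, 0.3554]] ang -94.5 mid u,v [56.7  2.8]
narLo [[0.4569, 0.3921], [0.454, 0.3534]] ang -94.3 mid u,v [ 52.2 -56.8]
narHi [[0.5097, 0.3868], [0.507, 0.3446]] ang -93.7 mid u,v [49.1 -3.5]
```

Slot gaps are about 16.7 mm and 8.8 mm, so the carriage is home. Now I grasp the spacer.

```bash
cat >> h.py <<'E'
u=np.array([np.cos(np.radians(85.7)),np.sin(np.radians(85.7))]);v=np.array([u[1],-u[0]]);c=np.array([.5081,.3164])
slot=c+u*.0273+v*.0294
def sh():
    s=env.read_state();print(round(s['clock'],2),'F',np.round(s['force'],2),'T',np.round(s['wrist_torque'],2),'p',np.round(s['position'],4),np.round(s['tool_rot'],2),'op',round(s['opening'],4),np.round(s['finger_force'],1))
E
python3 - <<'E'
from h import *
o=[180,0,15.5]; g=[.5493,-.0300]
env.goto([*g,.13],o); env.gripper_to(.45)
print(env.move_straight([*g,.043],rate=.1,force_limit=8)); sh()
env.gripper_to(0,grasp_force=50); sh()
env.move_straight([*g,.10],rate=.08); sh()
env.move_straight([*g,.2],rate=.2)
env.goto([*slot,.2],[180,0,-4.3])
env.move_straight([*slot,.105],rate=.15);sh()
f=env.grab_frame("wrist"); np.save('w4.npy',f,allow_pickle=True)
t=env.grab_frame("scene")
a=cv2.resize(f['image'][100:300,180:440],None,fx=2,fy=2,interpolation=2)
x,y=proj(t,[[*slot,.06]])[0].astype(int); b=cv2.resize(t['image'][y-40:y+40,x-50:x+50],(500,400),interpolation=2)
cv2.imwrite('pics/w4.png',a);cv2.imwrite('pics/s4.png',b)
E
```

```text
True
14.4 F [-3.88 -1.74  3.81] T [-0.34  0.71 -0.12] p [ 0.5466 -0.0307  0.042 ] [-179.98    0.4    15.45] op 0.4453 1.9
14.94 F [-3.37 -3.66  0.51] T [-1.09  0.88 -0.21] p [ 0.5464 -0.0308  0.0411] [-179.97    0.45   15.45] op 0.1767 51.3
15.82 F [-0.75 -0.44 -2.05] T [-0.09  0.12  0.02] p [ 0.549  -0.03    0.0996] [-179.97    0.37   15.49] op 0.1855 50.0
18.65 F [ 0.57 -0.39 -1.45] T [-0.05  0.14 -0.03] p [0.5404 0.3416 0.1061] [-1.7993e+02 -1.0000e-01 -4.3100e+00] op 0.1785 50.0
```

View pics/w4.png

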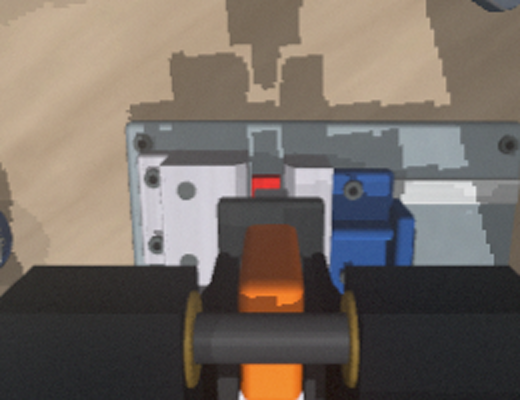

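View pics/s4.png

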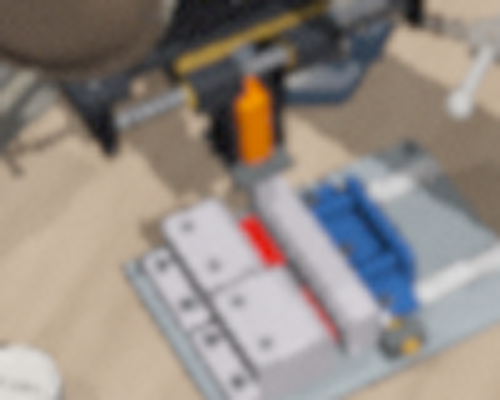

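The wrist view shows the spacer gripped above the wide slot, red pad visible at (265,183), head far edge at row 197 spanning columns 218–324. The scene view agrees. At the grasp the TCP had deflected about 3 mm along x, so I'll measure the offset of the spacer in the hand.

Run:
```python
from h import *
f=np.load('w4.npy',allow_pickle=True).item()
P=lambda a,z: onz(f,np.array(a)/2+[180-.25,100-.25],z)[:,:2]
for z in(.101,.104):
  p=P([(219,199),(323,199)],z); print(z,np.round((p-slot)@u*1e3,1),'v',np.round((p-slot)@v*1e3,1), np.linalg.norm(p[1]-p[0]))
p=P([(240,228),(302,228)],.149);p2=P([(247,228),(297,228)],.149)
print('handle',np.round((p-slot)@u*1e3,1),'v',np.round((p-slot)@v*1e3,1),np.round((p2-slot)@u*1e3,1))
p=P([(247,165),(283,165)],.045);q=P([(165,157),(245,157),(334,168)],.045);r=P([(254,185),(281,185)],.041)
for x in(p,q,r):print('slot',np.round((x-slot)@u*1e3,1),'v',np.round((x-slot)@v*1e3,1))
```

```text
0.101 [ 15.4 -16.9] v [27.8 27.8] 0.03238877784016073
0.104 [ 15.1 -16.7] v [28.6 28.6] 0.0318045463033119
handle [ 6.2 -7.7] v [34.3 34.3] [ 4.6 -6.6]
slot [ 9.1 -5.7] v [26.8 26.8]
slot [ 42.5   9.9 -26.6] v [30.1 30.1 25.5]
slot [ 6.4 -5. ] v [17.3 17.3]
```

Run:
```python
from h import *
t=slot-v*.0033+u*.0006
env.move_straight([*t,.105],rate=.05);env.dwell(.2);sh()
print(env.move_straight([*t,.072],rate=.06,force_limit=7));sh()
```

```text
19.2 F [-0.76  0.24 -0.97] T [-0.06  0.12  0.03] p [0.5362 0.3423 0.1051] [-1.7999e+02 -1.0000e-02 -4.2900e+00] op 0.1804 50.0
False
19.9 F [ 0.05  0.95 -1.28] T [ 0.15  0.14 -0.02] p [0.5361 0.3424 0.0717] [ 1.7998e+02  2.0000e-02 -4.2900e+00] op 0.1812 50.0
```

Run:
```python
from h import *
t=slot-v*.0033+u*.0006
h=False
for z in(.066,.062,.058,.056):
    h=env.move_straight([*t,z],rate=.04,force_limit=15); print(z,h); env.dwell(.15); sh()
    if h: break
f=env.grab_frame("wrist"); np.save('w5.npy',f,allow_pickle=True)
cv2.imwrite('pics/w5.png',cv2.resize(f['image'][150:260,240:380],None,fx=5,fy=5,interpolation=2))
```

```text
0.066 False
20.35 F [-0.26  1.26 -3.2 ] T [ 0.54  0.11 -0.04] p [0.5362 0.3424 0.066 ] [-179.98   -0.     -4.3 ] op 0.1781 50.0
0.062 False
20.75 F [0.64 1.58 2.66] T [0.16 0.02 0.03] p [0.5367 0.3424 0.0626] [-1.7997e+02 -6.0000e-02 -4.2900e+00] op 0.1787 50.0
0.058 False
21.15 F [1.27 1.16 3.74] T [ 0.18 -0.1  -0.09] p [0.5366 0.3425 0.0584] [-1.7997e+02 -5.0000e-02 -4.2900e+00] op 0.1768 50.0
0.056 False
21.55 F [1.21 0.81 5.4 ] T [ 0.2  -0.22 -0.07] p [0.5366 0.3425 0.0563] [-1.7996e+02 -5.0000e-02 -4.2900e+00] op 0.178 50.0
```

View pics/w5.png

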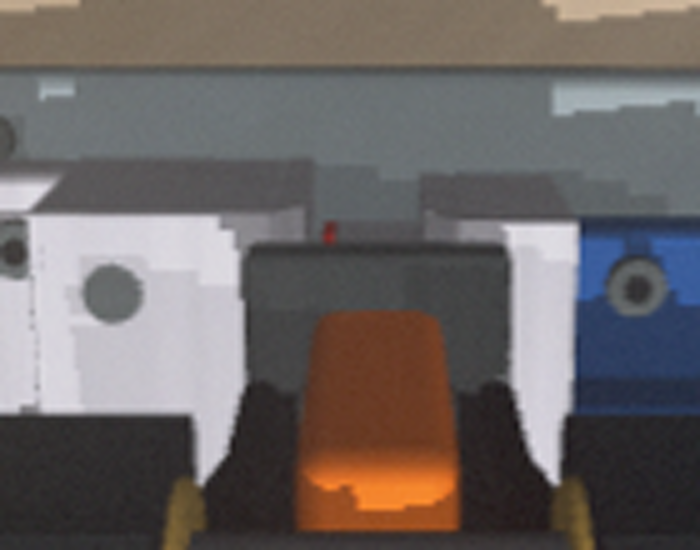

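The wrist view shows the head just about seated on the block and jaw. The block's far edge is at row 213 and the head's far edge at row 243; the gap should be 4 mm if centred.

Run:
```python
from h import *
f=np.load('w5.npy',allow_pickle=True).item()
P=lambda a,z: onz(f,np.array(a)/5+[240-.4,150-.4],z)[:,:2]
for n,a,z in(('blk edge',[(100,213),(220,213),(540,218)],.045),('head bot',[(260,243),(500,243)],.045),('head bot',[(260,243),(500,243)],.0465),('head top',[(260,250),(500,250)],.0535)):
  p=P(a,z); print(n,np.round((p-slot)@u*1e3,1),'v',np.round((p-slot)@v*1e3,1))
t=slot-v*.0033+u*.0006
for z in(.0545,.053,.0515):
    h=env.move_straight([*t,z],rate=.03,force_limit=12); env.dwell(.2); print(z,h);sh()
    if h: break
```

```text
blk edge [ 35.6  20.1 -20.9] v [26.9 26.9 26.3]
head bot [ 15.1 -15.9] v [22.9 22.9]
head bot [ 15.  -15.7] v [23.3 23.3]
head top [ 14.4 -15.1] v [24.3 24.4]
0.0545 False
22.05 F [ 0.06 -0.1  11.01] T [-0.05  0.45  0.02] p [0.5366 0.3425 0.0561] [-1.7997e+02 -7.0000e-02 -4.2700e+00] op 0.1824 50.0
0.053 False
22.5 F [-2.57 -0.85 16.76] T [-0.34  1.21 -0.06] p [0.5367 0.3425 0.0561] [-1.7997e+02 -1.0000e-01 -4.2400e+00] op 0.1799 50.0
0.0515 False
22.95 F [-5.55 -1.11 22.68] T [-0.6   1.97  0.02] p [0.5367 0.3425 0.056 ] [-1.7997e+02 -1.2000e-01 -4.2100e+00] op 0.1817 50.0
```

Run:
```python
from h import *
t=slot-v*.0033+u*.0006
env.move_straight([*t,.0532],rate=.03); env.dwell(.5); sh()
print(env.close_job())
```

```text
23.7 F [-1.7  -0.1  16.01] T [-0.34  1.1   0.03] p [0.5366 0.3425 0.0561] [-1.7997e+02 -9.0000e-02 -4.2400e+00] op 0.1819 50.0
the job is handed in; nothing more can be done
None
```

The job is handed in at 23.7 s on the robot clock: the carriage is home, and the spacer is flush and centred in the wide slot, still gripped at 50 N and pressed down with about 16 N; I meant to leave the piston, bearing and tin untouched, but something unidentified nudged the arm about 3 mm during the grasp at the rest, and I didn't re-check those parts.

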